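Shut the salt box and hang it up

TASK

Take the open wooden salt box out of the drawer and stand it on the middle of the round board with its lid swung fully shut, the tab down behind the front rim, and let go of it there. Then take it by its loop handle and hang it on the free hook of the rack, lid still shut. Keep the box upright all the way and leave the other things where they are.

Things in the scene. Friction and masses are not known exactly. Their poses are not given: they have to be found in the camera images.
- saltbox: Loose, empty open box of pale wood, 100 (x) by 100 (y) by 80 mm (z), about 0.35 kg, starting in the drawer; origin at the centre of its underside, z up, front at x = -50 mm (towards the robot). Front, side walls and floor 8 mm thick, back wall 10 mm. A flat loop handle rises from the back wall. The open lid stands right in front of the loop, leaving no room to grip it.
- saltbox_loop (a point): Middle of the underside of the loop's top bar, which rests on the hook: (45, 0, 140 mm) in the box frame, axes as the box. The upright loop is 10 mm thick (x = 40 to 50 mm), 50 mm wide, from the rim at z = 80 up to z = 152 mm; its hole, open along x, is 30 mm wide, z = 94 to 140 mm.
- lid (a joint): Lid hinge, rad: 0 = fully shut on the rim, 1.5 = open, standing up. Hinge line along the box's y at x = 37, z = 84.5 mm. Stiff: the lid stays at any angle; 0.5 to 1 N at its edge moves it. Flat panel 98 mm wide (24 mm more than the loop on each side), 7 mm thick, 92 mm long from the hinge; a 9 mm deep tab on its underside sits just behind the front wall when shut.
- lid_edge (a point): Middle of the lid's free edge, on its outer (upper when shut) face.
- drawer: Fixed wooden drawer lifted out onto the worktop, 270 (x) by 310 (y) mm outside, walls 12 mm thick and 55 mm high; origin at the centre of its underside. Its inner floor is about 12 mm above the worktop.
- round_board: Fixed round wooden board, 150 mm across, 12 mm thick; origin at the centre of its underside.
- square_board: Fixed square wooden board, 145 mm, 12 mm thick, not to be used; origin at the centre of its underside. It may lie nearer or farther than the round one.
- rack: Fixed rack: 10 mm steel bar along its y, 221 mm up, on posts at y = -130 and 130 mm; a lower 10 mm bar at x = -20 mm, 120 mm up. Two 8 mm thick hooks stick out of the upper bar along -x, 63 mm long: that at y = 80 mm is taken by a tea strainer (60 mm across), that at y = -50 mm is free. Origin on the worktop below the middle of the upper bar.
- hook (a point): On the free hook: top of its level rod (225 mm up), 36 mm out from the upper bar's axis, where the loop should rest; axes as the rack, the hook points to -x and ends at x = -27 mm from here in an upturned tip 13 mm higher than the rod.
- brush: Bystander: pastry brush lying in the drawer, 200 mm long along its x; origin at its underside.
- whisk: Bystander: steel whisk lying in the drawer, 200 mm long along its x, 50 mm thick; origin at its underside.
- spatula: Bystander: spatula lying in the drawer, 200 mm long along its x; origin at its underside.
- funnel: Bystander: plastic funnel standing upside down, 80 mm across and 100 mm high; origin under its centre.
- jar: Bystander: glass jar, 60 mm across, 85 mm high; origin under its centre.
- press: Bystander: aluminium lemon press lying down, 220 mm long; origin near its middle, at its underside.
- mug: Bystander: white mug, 76 mm across, 85 mm high; origin under its centre.
Things that resemble listed ones, but are neither listed nor needed, are in the scene too. What is shaped like the saltbox but pink is not meant. What is shaped like the round_board but purple or turquoise is not meant.

How it is judged (in metres and radians):
On the way:
1. the box stands upright on the round board, its lid shut, let go of (horizontal distance between saltbox and round_board below 0.045 m and height (world z) of saltbox between 0.006 and 0.02 m and angle between saltbox's own z axis and vertical below 0.1 rad and value of joint lid below 0.08 rad and linear speed of saltbox below 0.02 m/s and contact force between the fingers and saltbox below 0.1 N), for 0.2 s.
At the end, for the whole second after the job is handed in: The box hangs at rest by its loop on the free hook, the rack bearing it: underside of the loop bar within 8 to 10 mm of the rod in height, 15 mm across, between tip and upper bar; tilt under 0.5 rad, lid within 0.08 rad of shut (x of saltbox_loop in the frame of hook between -0.025 and 0.034 m and y of saltbox_loop in the frame of hook between -0.015 and 0.015 m and z of saltbox_loop in the frame of hook between -0.008 and 0.01 m and contact force between saltbox and rack above 1 N and angle between saltbox's own z axis and vertical below 0.5 rad and value of joint lid below 0.08 rad and linear speed of saltbox below 0.03 m/s); the robot touches nothing.
It fails at once if the box is tipped over (more than 0.8 rad) (angle between saltbox's own z axis and vertical above 0.8 rad).
It fails at once if a bystander is moved more than 40 mm (distance of any of brush, whisk, spatula, funnel, jar, press, mug from where it was at the start of the episode above 0.04 m).
It also fails if it takes over 72 s, if anything falls off the work surface, if the arm or the gripper's body presses on something with over 40 N, if the wrist force passes 120 N, or if a joint passes its speed limit or range.

ROBOT

A 6-joint arm with a two-finger parallel gripper is mounted at the origin on the work surface. World frame = base frame: x ahead of the robot, y to its left, z up, the work surface at z = 0. Lengths are in m, angles in degrees, forces in N, time in s.
With the tool pointing down it reaches from about 0.4 to 0.825 m from the base axis. Payload 7 kg.
Tool frame: the origin (TCP) lies at the centre of the arm's flange, where the gripper is bolted on; the fingertips stand 178 mm ahead of it and the grasp point (between the pads) lies 159 mm ahead of it; z points along the fingers, y is the line along which they close (so a half turn about z gives the same grasp; the last joint's range is limited). The gripper opens to 88 mm and grips with 3 to 60 N. Pads are 19 mm wide; open, the fingers measure 130 mm over their backs; the gripper's body (78 mm by 193 mm) begins 47 mm behind the grasp point.
Start: joints at [-53.68, 20.546, 0.682, 0, -70.136, -16.507], TCP at [0.229, -0.635, 0.405] pointing down, gripper open.
Joint ranges: [-176.03, 176.03], [-82.01, 121.73], [-58.28, 71.71], [-173.87, 95.51], [-174.79, -0.11], [-173.66, 173.66]. Speed limits (degrees/s): [136.94, 136.94, 172.46, 180, 180, 180].

INTERFACE

Orientations are given as [roll, pitch, yaw] about the fixed x, y, z axes, in that order (R = Rz(yaw) Ry(pitch) Rx(roll)).
In Python, from plant import telemetry, snapshot, workorder, nets gives the robot as it stands.
- The arm moves only by the shell command python3 -m creep 'ROWS'. ROWS is JSON, a list that holds one entry, the list of rows, each a list of 5 numbers: the shift along the tool's x, y, z normalised to -1 to 1, where 1 is 0.2 m, then the turn about the tool's z normalised to -1 to 1, where 1 is pi/2 rad, then the opening, from 0 (shut) to 1 (fully open). In form: [[[x, y, z, spin, hand], ...]]. A call has 1 to 8 rows; each row shifts and turns the commanded pose from where the row before left it, along the tool's axes as they then stand; what a row does not reach is not made up. A row lasts 1/12 s, in which the tool goes at most 41.7 mm and 7.16 degrees, less where a joint would pass 70% of its speed; a pose out of reach is approached as far as the arm can. A call with a number of a shift or a turn outside -1 to 1 is refused whole. A call with a gripper value outside its range is refused whole. The fingers move at their own pace and stop on an object; the grip force is fixed at half the most. Time passes only in rows, so rows that do not move let the fingers close. It gives the time, the measured TCP pose, the force, the opening and the grip force at its end, in the units of the state.
- telemetry.get_obs(): the state, without advancing time (a new reading comes with each control period).
- snapshot(name): name is "scene" or "top" or "wrist"; returns a dict with "frame" (480x640x3 uint8, red, green, blue), "fx", "fy", "cx", "cy" (pixels), "k1" (the pictures are not rectified: a ray, as slopes to the right and down, at radius r is drawn at 1 + k1 r^2 times it, then the intrinsics apply), "rvec" (rotation vector, rad) and "tvec" (3), from world to camera coordinates, as OpenCV has them; the wrist camera has in their place "mount" (4x4, takes a point from camera to tool coordinates, whose origin is the TCP and whose axes are the flange's). Camera axes: x right, y down, z forward; pixel columns grow to the right and rows downward; lengths in m; the calibration is good to about 2 mm. A picture is of the moment at which its call begins: read the wrist's pose just before it. There is no depth.
- workorder.close_job(): hands the job in; it is judged then, once.
Trained networks look in a picture, given as the dict that the camera call returned (one of the last four; its "shot" number tells which), for a name from the list of things; names that differ only in an ending like _2 or _b are one class to them, and where a whole thing is asked for, a point or a joint stands for the part that bears it (a point fixed in the world has none). Each returns a list of dicts, best first, with "confidence" (0 to 1); they miss things now and then, are a little off and sometimes report something else, mostly with a low value. They report only what shows in the picture. A call takes as long as a camera call. They do not tell look-alikes from the thing itself.
- nets.find_in(picture, query): "uv" ([column, row] in pixels, amid what is visible of it).
- nets.masks_of(picture, query): "region" (480x640 bool, what is visible of it) and "uv" ([column, row] in pixels, amid what is visible of it).
- nets.landmark_of(picture, query): "uv" ([column, row] in pixels: a listed point, or the origin of a listed thing).
The state is a dict: "clock": time; "joint_pos": joint angles; "qvel": joint speeds; "tau": joint torques, N m; "tool_pos": TCP position; "orientation": TCP orientation; "force": force on the tool from outside, world axes, zero at the start; "moment": the same for the moment, N m; "opening": finger opening in m; "gripper_force": force on a finger pad.
Only numpy, scipy, OpenCV 4.12 (cv2) and the standard library are available. Lean on these libraries where they do the work, as an engineer would, in place of code of your own. Each camera call takes 0.05 s, during which the arm holds its last target. There are 200 camera calls.

## Working session

There is one attempt and no reset: what is moved stays moved. The work goes in short steps, Python scripts to look and compute and a shell command to move; the robot and the scene stay as the last step left them, time stands still between calls to the robot, and variables do not carry over. Pictures are saved under pics/ and viewed, at most 13 in all, crops included, and the job is handed in when it is done.

```bash
mkdir -p pics; ls; cat > h.py <<'E'
import numpy as np, cv2
from scipy.spatial.transform import Rotation as R
from plant import telemetry, snapshot, workorder, nets
def pose():
    s=telemetry.get_obs(); T=np.eye(4)
    T[:3,:3]=R.from_euler('xyz',s['orientation'],degrees=True).as_matrix(); T[:3,3]=s['tool_pos']; return T
def shot(name):
    T=pose(); p=snapshot(name)
    if 'mount' in p: p['c2w']=T@np.array(p['mount'])
    else:
        M=np.eye(4); M[:3,:3]=cv2.Rodrigues(np.array(p['rvec'],float))[0]; M[:3,3]=np.ravel(p['tvec']); p['c2w']=np.linalg.inv(M)
    return p
def ray(p,uv):
    d=np.array([(uv[0]-p['cx'])/p['fx'],(uv[1]-p['cy'])/p['fy']]); x=d.copy()
    for _ in range(30): x=d/(1+p['k1']*(x@x))
    v=p['c2w'][:3,:3]@np.array([x[0],x[1],1]); return p['c2w'][:3,3],v/np.linalg.norm(v)
def onz(p,uv,z):
    o,v=ray(p,uv); return o+v*(z-o[2])/v[2]
def tri(obs):
    A=np.zeros((3,3));b=np.zeros(3)
    for p,uv in obs:
        o,v=ray(p,uv);P=np.eye(3)-np.outer(v,v);A+=P;b+=P@o
    return np.linalg.solve(A,b)
def proj(p,X):
    M=np.linalg.inv(p['c2w']); c=M[:3,:3]@np.array(X)+M[:3,3]; x=c[:2]/c[2]; x=x*(1+p['k1']*(x@x)); return np.array([p['fx']*x[0]+p['cx'],p['fy']*x[1]+p['cy']])
def save(p,n): cv2.imwrite('pics/'+n,p['frame'][:,:,::-1])
E
python3 - <<'E'
from h import *
np.set_printoptions(precision=3,suppress=True)
s=telemetry.get_obs(); print(s)
for c in ['scene','top']:
    p=shot(c); save(p,c+'.png'); print(c,p['c2w'],p['fx'],p['k1'])
    for q in ['saltbox','saltbox_loop','lid_edge','drawer','round_board','square_board','rack','hook','brush','whisk','spatula','funnel','jar','press','mug']:
        r=nets.landmark_of(p,q)[:3]
        z={'saltbox':.012,'saltbox_loop':.152,'lid_edge':.19,'hook':.225}.get(q,0)
        print(q,[(np.round(a['uv'],1),round(a['confidence'],2),onz(p,a['uv'],z)) for a in r])
E
```

```text
pics
{'clock': 0.0, 'joint_pos': array([-53.683,  20.591,   0.634,  -0.02 , -70.134, -16.509]), 'qvel': array([-0.031, -0.003, -0.034,  0.045,  0.032, -0.027]), 'tau': array([ -0.002, -58.271,  29.306,   6.997,   0.007,  -0.   ]), 'tool_pos': array([ 0.229, -0.635,  0.404]), 'orientation': array([ 179.907,   -0.008, -160.198]), 'force': array([ 0.215,  0.082, -1.243]), 'moment': array([-0.026,  0.034, -0.027]), 'gripper_force': 0.0, 'opening': 0.08772173441965395}
scene [[-0.781  0.368 -0.505  1.054]
 [ 0.625  0.447 -0.64   0.695]
 [-0.01  -0.815 -0.579  0.787]
 [ 0.     0.     0.     1.   ]] 462.65170701860956 -0.1129131259976028
saltbox [(array([527. , 334.6]), 0.98, array([0.245, 0.435, 0.012])), (array([384.4, 350.3]), 0.95, array([0.527, 0.255, 0.012])), (array([449.8, 293.5]), 0.83, array([0.27 , 0.23 , 0.012]))]
saltbox_loop [(array([369.8, 313.8]), 0.85, array([0.578, 0.251, 0.152])), (array([477.1, 255.2]), 0.75, array([0.259, 0.273, 0.152])), (array([565.4, 297.7]), 0.69, array([0.236, 0.48 , 0.152]))]
lid_edge [(array([434.1, 268.6]), 0.88, array([0.414, 0.268, 0.19 ])), (
[... 2484 characters left out ...]
 0.6  , -0.317,  0.   ]))]
hook [(array([447.8, 231.8]), 0.96, array([ 0.538, -0.346,  0.225]))]
brush [(array([221. , 243.5]), 0.85, array([0.518, 0.348, 0.   ]))]
whisk [(array([187.6, 244. ]), 0.72, array([0.514, 0.461, 0.   ]))]
spatula [(array([208.1, 249.1]), 0.86, array([0.498, 0.39 , 0.   ])), (array([430., 278.]), 0.48, array([ 0.418, -0.35 ,  0.   ]))]
funnel [(array([343.4, 167.9]), 0.77, array([ 0.787, -0.057,  0.   ]))]
jar [(array([247.4, 180.9]), 0.93, array([0.734, 0.269, 0.   ]))]
press [(array([432.2, 276.2]), 0.57, array([ 0.424, -0.358,  0.   ]))]
mug [(array([227.7, 248.2]), 0.71, array([0.503, 0.325, 0.   ])), (array([292.9, 165.1]), 0.62, array([0.793, 0.116, 0.   ]))]
```

View pics/scene.png

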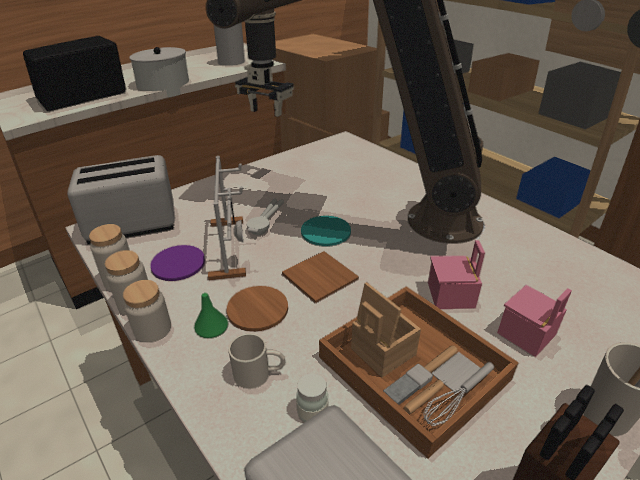

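View pics/top.png

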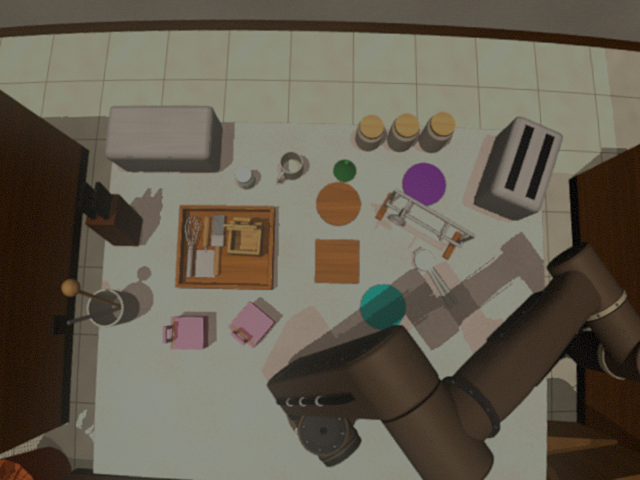

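The top and scene views show the real box in the drawer at top (245,237), the wooden round board at top (338,206), and the rack at top (420,222) with its free hook at (448,232). The pink boxes and the purple and turquoise discs are decoys.

```bash
python3 - <<'E'
from h import *
np.set_printoptions(precision=4,suppress=True)
a=shot('scene');b=shot('top')
for n,u,v in [('box',(384.4,350.3),(245,237.4)),('loop',(369.8,313.8),(243.1,221.5)),('round',(257.1,308),(337.6,206.5)),('hook',(230.1,169.6),(447.8,231.8)),('rack',(226.8,249.4),(419.9,223.7)),('strainer?',(0,0),(0,0))]:
    if u[0]: X=tri([(a,u),(b,v)]); print(n,X,proj(a,X)-u,proj(b,X)-v)
big=cv2.resize(b['frame'][190:270,170:280],None,fx=4,fy=4,interpolation=cv2.INTER_CUBIC)
big2=cv2.resize(b['frame'][170:270,370:480],None,fx=4,fy=4,interpolation=cv2.INTER_CUBIC)
big=cv2.copyMakeBorder(big,0,80,0,0,cv2.BORDER_CONSTANT)
cv2.imwrite('pics/zoom.png',np.hstack([big[:400],big2])[:,:800,::-1])
E
```

```text
box [0.5367 0.2637 0.0267] [0.0664 0.0061] [ 0.0334 -0.0275]
loop [0.5709 0.2493 0.1455] [1.8546 0.1576] [ 0.9064 -0.7896]
round [ 0.6575 -0.0426 -0.0039] [2.2685 0.3057] [ 1.0473 -1.2913]
hook [ 0.5374 -0.347   0.2173] [-0.7658 -0.1687] [-0.4499  0.5943]
rack [ 0.5982 -0.3168 -0.0084] [-1.3694 -0.2559] [-0.7296  0.9464]
```

View pics/zoom.png

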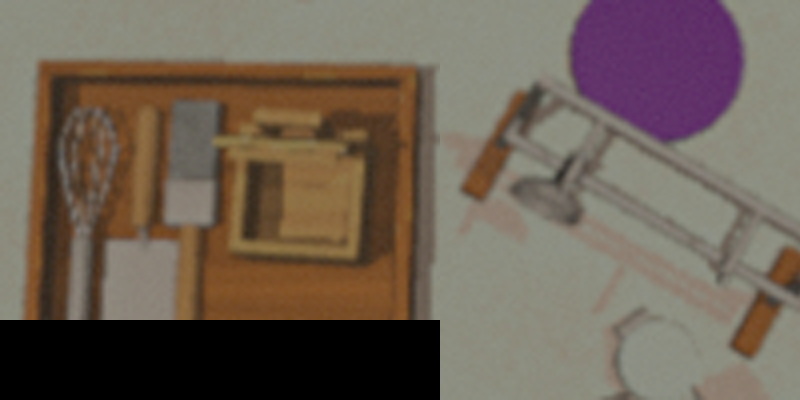

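The zoom shows the box nearly aligned with the drawer (a few degrees of yaw) and clear of its walls, with the spatula close on its left. The free hook runs at zoom (740,250), pointing towards the robot. I'll move above the box.

```bash

python3 -m creep '[[[-0.127,0.15,-0.01,0,0],[-0.127,0.15,-0.01,0,0],[-0.127,0.15,-0.01,0,0],[-0.127,0.15,-0.01,0,0],[-0.127,0.15,-0.01,0,0],[-0.127,0.15,-0.01,0,0],[-0.127,0.15,-0.01,0,0],[-0.127,0.15,-0.01,0,0]]]'
python3 -m creep '[[[-0.127,0.15,-0.01,0,0],[-0.127,0.15,-0.01,0,0],[-0.127,0.15,-0.01,0,0],[-0.127,0.15,-0.01,0,0],[-0.127,0.15,-0.01,0,0],[-0.127,0.15,-0.01,0,0],[-0.127,0.15,-0.01,0,0],[-0.127,0.15,-0.01,0,0]]]'
python3 -m creep '[[[-0.127,0.15,-0.01,0,0],[-0.127,0.15,-0.01,0,0],[-0.127,0.15,-0.01,0,0],[-0.127,0.15,-0.01,0,0],[-0.127,0.15,-0.01,0,0],[-0.127,0.15,-0.01,0,0],[-0.127,0.15,-0.01,0,0],[-0.127,0.15,-0.01,0,0]]]'
python3 -m creep '[[[0,0,0,-0.077,0],[0,0,0,-0.077,0],[0,0,0,-0.077,0],[0,0,0,-0.077,0],[0,0,0,-0.077,0],[0,0,0,-0.077,0],[0,0,0,-0.077,0],[0,0,0,-0.077,0]]]'
python3 - <<'E'
from h import *
np.set_printoptions(precision=4,suppress=True)
s=telemetry.get_obs();print(s['joint_pos'],s['force'])
p=shot('wrist');save(p,'w1.png');print(p['c2w'],p['fx'],p['k1'],p['mount'])
for q in ['saltbox','saltbox_loop','lid_edge']:
    print(q,[(r['uv'],r['confidence']) for r in nets.landmark_of(p,q)[:2]])
E
```

```text
clock: 2.37
tool_pos: [0.3387, -0.3386, 0.421]
orientation: [-180.0, 0.0, -160.2]
force: [1.1, -0.5, 0.2]
opening: 0.0399
gripper_force: 0.0
clock: 3.03
tool_pos: [0.4484, -0.0437, 0.4374]
orientation: [-180.0, 0.1, -160.2]
force: [0.5, -0.9, -0.7]
opening: 0.0003
gripper_force: 0.0
clock: 3.7
tool_pos: [0.5585, 0.251, 0.4529]
orientation: [180.0, 0.0, -160.2]
force: [0.7, -0.3, 0.2]
opening: 0.0003
gripper_force: 0.0
clock: 4.37
tool_pos: [0.5582, 0.249, 0.4527]
orientation: [-180.0, -0.0, -104.4]
force: [0.4, 0.6, 0.4]
opening: 0.0008
gripper_force: 0.0
[ 42.3271  13.0643  -3.5041   0.0012 -73.4322 -56.7269] [0.4494 0.5561 0.3527]
[[-0.9687  0.2375  0.0721  0.5391]
 [ 0.2482  0.9259  0.2846  0.1715]
 [ 0.0008  0.2936 -0.9559  0.4336]
 [ 0.      0.      0.      1.    ]] 382.65261238877974 -0.007669458646248178 [[ 0.0005 -0.9559 -0.2937  0.0798]
 [ 1.      0.0002  0.0009 -0.0007]
 [-0.0008 -0.2937  0.9559  0.019 ]
 [ 0.      0.      0.      1.    ]]
saltbox [([617.2, 267.1], 0.79), ([345.5, 192.5], 0.67)]
saltbox_loop [([297.5, 239.8], 0.73)]
lid_edge [([325.0, 251.6], 0.88), ([597.0, 70.3], 0.75)]
```

View pics/w1.png

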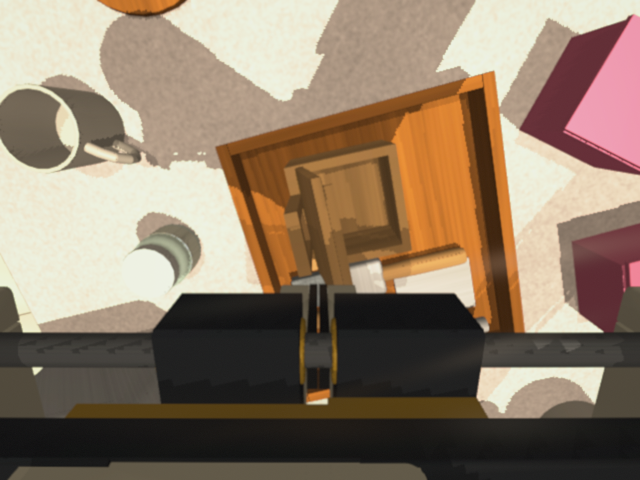

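The wrist view shows the box at (350,200): its front rim corners are near (393,143) and (410,248), the back right corner is near (285,165), and the lid's edge runs along (305,170)–(340,290). I'll get exact lines from LSD.

```bash
python3 - <<'E'
from h import *
np.set_printoptions(precision=4,suppress=True)
p=shot('wrist');g=cv2.cvtColor(p['frame'],cv2.COLOR_RGB2GRAY)
L=cv2.createLineSegmentDetector().detect(g)[0][:,0]
for l in L:
    if np.hypot(l[0]-l[2],l[1]-l[3])>28 and l[[0,2]].min()>270 and l[[0,2]].max()<430 and l[[1,3]].max()<300 and l[[1,3]].min()>120:
        A=onz(p,l[:2],.092);B=onz(p,l[2:],.092);d=B-A
        print(np.round(l,1),A[:2],B[:2],round(float(np.linalg.norm(d)),4),'ang',round(float(np.degrees(np.arctan2(d[1],d[0])))%180,1))
for uv in [(393,143),(410,248),(285,165)]: print(uv,onz(p,uv,.092))
print('lidedge',onz(p,(325,251.6),.187),'loop',onz(p,(297.5,239.8),.152))
E
```

```text
[385.9 288.6 380.1 259.5] [0.5143 0.3401] [0.5135 0.3091] 0.031 ang 88.4
[378.6 260.  348.6 267.4] [0.5149 0.3093] [0.5443 0.3092] 0.0294 ang 179.9
[320.9 274.3 291.8 281.4] [0.5717 0.3093] [0.6008 0.3091] 0.0292 ang 179.7
[387.  154.6 401.9 242.1] [0.4868 0.215 ] [0.49   0.2974] 0.0825 ang 87.8
[311.9 170.9 385.8 154.1] [0.5541 0.2117] [0.4877 0.2143] 0.0664 ang 177.8
[391.6 143.  283.3 167.7] [0.481  0.2063] [0.5778 0.2024] 0.0969 ang 177.7
[309.3 179.1 333.9 284.5] [0.5583 0.2181] [0.5622 0.3228] 0.1048 ang 87.8
[388.4 226.  376.4 159.5] [0.499  0.2788] [0.4967 0.2167] 0.0622 ang 87.9
[385.3 247.7 347.8 253.8] [0.5062 0.2988] [0.5417 0.2956] 0.0357 ang 174.9
[309.7 238.3 303.6 209.5] [0.5725 0.2715] [0.5707 0.2435] 0.028 ang 86.2
[349.4 262.  378.2 255.8] [0.5422 0.304 ] [0.5144 0.305 ] 0.0278 ang 177.9
[309.7 266.8 300.4 230.4] [0.58  0.299] [0.5789 0.2618] 0.0372 ang 88.2
[394.6 142.9 405.  204.3] [0.4784 0.2069] [0.4802 0.2626] 0.0558 ang 88.2
[296.9 268.1 285.9 229.3] [0.5923 0.2971] [0.5915 0.2573] 0.0398 ang 88.9
[322.  136.  272.  149.9] [0.5378 0.185 ] [0.583  0.1851] 0.0451 ang 0.1
(393, 143) [0.4798 0.2066 0.092 ]
(410, 248) [0.4838 0.3051 0.092 ]
(285, 165) [0.5757 0.2006 0.092 ]
lidedge [0.5554 0.2556 0.187 ] loop [0.5759 0.2527 0.152 ]
```

```bash

python3 -m creep '[[[0,0,0,-0.068,0],[0,0,0,-0.068,0],[-0.011,-0.127,0,0,0],[-0.011,-0.127,0,0,0],[0,0,0.125,0,0],[0,0,0.125,0,0],[0,0,0.125,0,0],[0,0,0.125,0,0]]]'
python3 -m creep '[[[0,0.023,0,0,0],[0,0.023,0,0,0],[0,0.023,0,0,0],[0,0.023,0,0,0],[0,0.023,0,0,0],[0,0.023,0,0,0],[0,0.023,0,0,0],[0,0.023,0,0,0]]]'
python3 - <<'E'
from h import *
p=shot('scene');save(p,'s2.png')
for q in ['saltbox','saltbox_loop','lid_edge']:
    print(q,[(r['uv'],r['confidence']) for r in nets.landmark_of(p,q)[:3]])
cv2.imwrite('pics/s2c.png',cv2.resize(p['frame'][240:460,300:540],None,fx=2.5,fy=2.5)[:,:,::-1])
E
```

```text
clock: 5.28
tool_pos: [0.6092, 0.251, 0.3515]
orientation: [-180.0, 0.0, -92.7]
force: [-0.2, -0.0, -0.4]
opening: 0.0004
gripper_force: 0.0
clock: 5.95
tool_pos: [0.5719, 0.2528, 0.3533]
orientation: [-180.0, 0.0, -92.5]
force: [-0.6, 0.8, -0.4]
opening: 0.0004
gripper_force: 0.0
saltbox [([384.1, 350.9], 0.87), ([448.6, 294.7], 0.83), ([526.3, 335.4], 0.81)]
saltbox_loop [([373.9, 311.3], 0.86), ([562.7, 298.7], 0.81), ([475.6, 253.0], 0.6)]
lid_edge [([381.4, 296.7], 0.78), ([511.8, 294.0], 0.78), ([263.1, 219.2], 0.5)]
```

View pics/s2c.png

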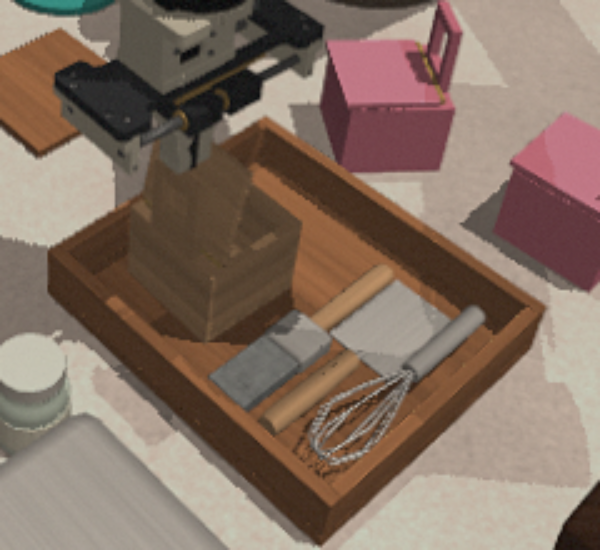

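The fingertips sit just behind the lid's top edge (crop 190,160), above the loop, and the box is undisturbed. I'll continue the swing.

```bash

python3 -m creep '[[[0,0.023,0,0,0],[0,0.023,0,0,0],[0,0.023,0,0,0],[0,0.023,0,0,0],[0,0.023,0,0,0],[0,0.023,0,0,0],[0,0.023,0,0,0],[0,0.023,0,0,0]]]'
python3 -m creep '[[[0,0.023,0.01,0,0],[0,0.023,0.01,0,0],[0,0.023,0.01,0,0],[0,0.023,0.02,0,0],[0,0.02,0.025,0,0],[0,0.02,0.025,0,0],[0,0.02,0.025,0,0],[0,0.02,0.025,0,0]]]'
python3 - <<'E'
from h import *
p=shot('scene')
for q in ['saltbox','saltbox_loop','lid_edge']:
    print(q,[(r['uv'],r['confidence']) for r in nets.landmark_of(p,q)[:3]])
cv2.imwrite('pics/s3c.png',cv2.resize(p['frame'][240:460,300:540],None,fx=2.5,fy=2.5)[:,:,::-1])
E
```

```text
clock: 6.82
tool_pos: [0.5352, 0.2544, 0.3527]
orientation: [-180.0, 0.0, -92.5]
force: [0.1, 0.0, 0.5]
opening: 0.0002
gripper_force: 0.1
clock: 7.48
tool_pos: [0.5009, 0.2559, 0.322]
orientation: [180.0, -0.0, -92.5]
force: [-0.7, -0.6, -0.5]
opening: 0.0004
gripper_force: 0.1
saltbox [([384.4, 349.7], 0.86), ([524.0, 333.9], 0.82), ([450.0, 295.6], 0.62)]
saltbox_loop [([374.2, 314.4], 0.91), ([563.5, 296.0], 0.83), ([479.3, 250.7], 0.78)]
lid_edge [([401.7, 297.9], 0.87), ([433.9, 267.6], 0.84), ([511.0, 294.0], 0.81)]
```

View pics/s3c.png

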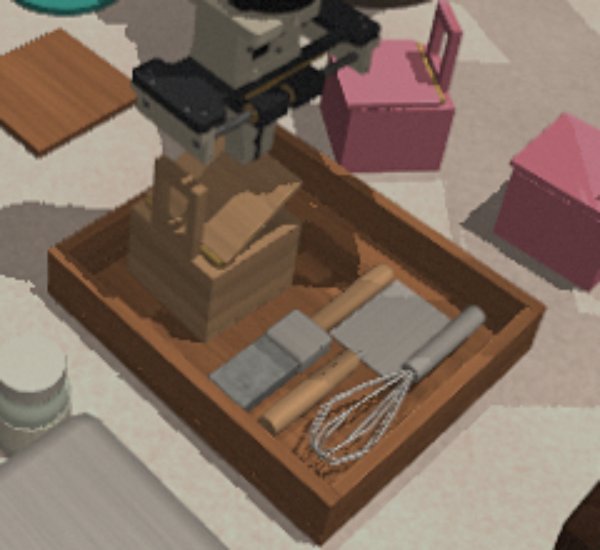

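The lid is now at about 35–40° and the box hasn't moved. I'll press the lid down.

```bash

python3 -m creep '[[[0,0,0.027,0,0],[0,0,0.027,0,0],[0,0,0.027,0,0],[0,0,0.027,0,0],[0,0,0.027,0,0],[0,0,0.027,0,0],[0,0,0.027,0,0],[0,0,0.02,0,0]]]'
python3 -m creep '[[[0,0,0.01,0,0],[0,0,0,0,0],[0,0,0.01,0,0],[0,0,0,0,0]]]'
```

```text
clock: 8.35
tool_pos: [0.5012, 0.2558, 0.28]
orientation: [180.0, -0.0, -92.5]
force: [-1.2, -0.5, 0.5]
opening: 0.0005
gripper_force: 0.2
clock: 8.68
tool_pos: [0.5013, 0.2559, 0.2781]
orientation: [-180.0, 0.0, -92.5]
force: [-4.4, -1.1, 10.4]
opening: 0.0005
gripper_force: 5.0
```

```bash

python3 -m creep '[[[0,0,-0.145,0,0.45],[0,0,-0.145,0,0.45],[0,0,-0.145,0,0.45],[-0.049,-0.1875,0,0,0.45],[-0.049,-0.1875,0,0,0.45],[0,0,0,0,0.45],[0,0,0,0,0.45]]]'
python3 - <<'E'
from h import *
np.set_printoptions(precision=4,suppress=True)
p=shot('wrist');save(p,'w2.png')
for q in ['saltbox','saltbox_loop','lid_edge']:
    z={'saltbox':.012,'saltbox_loop':.152,'lid_edge':.1}[q]
    print(q,[(r['uv'],r['confidence'],onz(p,r['uv'],z)) for r in nets.landmark_of(p,q)[:2]])
E
```

```text
clock: 9.27
tool_pos: [0.5785, 0.2723, 0.3626]
orientation: [179.9, -0.0, -92.6]
force: [-0.2, -1.0, -0.2]
opening: 0.0379
gripper_force: 0.0
saltbox [([371.7, 190.0], 0.63, array([0.5306, 0.2523, 0.012 ]))]
saltbox_loop [([322.9, 244.7], 0.98, array([0.5753, 0.2549, 0.152 ]))]
lid_edge []
```

View pics/w2.png

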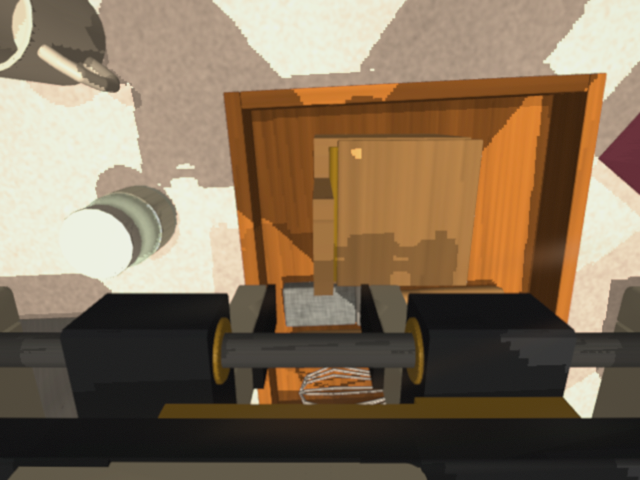

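The wrist view shows the lid shut flat (340–480, 140–285), with the loop edge-on at column 324, midway between the open fingers. I'll descend and grip.

```bash

python3 -m creep '[[[0,0.004,0.086,0,0.45],[0,0.004,0.086,0,0.45],[0,0.004,0.086,0,0.45],[0,0,0,0,0],[0,0,0,0,0],[0,0,0,0,0],[0,0,0,0,0],[0,0,0,0,0]]]'
python3 -m creep '[[[0,0,0,0,0],[0,0,0,0,0],[0,0,-0.03,0,0],[0,0,-0.06,0,0],[0,0,-0.06,0,0],[0,0,-0.06,0,0]]]'
```

```text
clock: 10.13
tool_pos: [0.5749, 0.2724, 0.3136]
orientation: [-179.9, 0.1, -92.5]
force: [0.4, 0.2, -0.2]
opening: 0.0113
gripper_force: 0.0
clock: 10.63
tool_pos: [0.5746, 0.2723, 0.3555]
orientation: [180.0, -0.0, -92.5]
force: [0.3, 0.5, -4.1]
opening: 0.0099
gripper_force: 30.0
```

Gripped at a 9.9 mm opening, and the force matches the box's weight. Carrying it to the board.

```bash

python3 -m creep '[[[0,0,-0.11,0,0],[0,0,-0.11,0,0],[0,0,-0.1,0,0],[0.06,-0.03,0,0,0],[0.132,-0.06,0,0,0],[0.132,-0.06,0,0,0],[0.132,-0.06,0,0,0],[0.132,-0.06,0,0,0]]]'
python3 -m creep '[[[0.132,-0.06,0,0,0],[0.132,-0.06,0,0,0],[0.132,-0.06,0,0,0],[0.132,-0.06,0,0,0],[0.132,-0.06,0,0,0],[0.132,-0.06,0,0,0],[0.132,-0.06,0,0,0],[0.07,-0.034,0,0,0]]]'
python3 -m creep '[[[0,0,0,0.04,0],[0,0,0,0.067,0],[0,0,0,0.067,0],[0,0,0,0.067,0],[0,0,0,0.067,0],[0,0,0,0.025,0],[0,0,0,0,0],[0,0,0,0,0]]]'
python3 - <<'E'
from h import *
np.set_printoptions(precision=4,suppress=True)
p=shot('top');save(p,'t4.png')
for q in ['saltbox','saltbox_loop','round_board','hook','rack']:
    z={'saltbox':.12,'saltbox_loop':.26,'hook':.225}.get(q,0)
    print(q,[(r['uv'],r['confidence'],onz(p,r['uv'],z)) for r in nets.landmark_of(p,q)[:3]])
# rack yaw via lines
g=cv2.cvtColor(p['frame'],cv2.COLOR_RGB2GRAY)
for l in cv2.createLineSegmentDetector().detect(g)[0][:,0]:
    if np.hypot(l[0]-l[2],l[1]-l[3])>15 and l[[0,2]].min()>370 and l[[0,2]].max()<480 and l[[1,3]].max()<265 and l[[1,3]].min()>180:
        A=onz(p,l[:2],.225);B=onz(p,l[2:],.225);d=B-A
        print(np.round(l,1),A[:2],B[:2],round(float(np.linalg.norm(d)),3),'ang',round(float(np.degrees(np.arctan2(d[1],d[0])))%180,1))
E
```

```text
clock: 11.3
tool_pos: [0.6236, 0.1509, 0.4187]
orientation: [180.0, 0.0, -92.5]
force: [0.3, 0.1, -3.7]
opening: 0.0095
gripper_force: 30.0
clock: 11.97
tool_pos: [0.706, -0.0535, 0.4183]
orientation: [180.0, -0.0, -92.6]
force: [-1.6, 1.4, -3.8]
opening: 0.0099
gripper_force: 30.0
clock: 12.63
tool_pos: [0.7054, -0.0503, 0.4184]
orientation: [180.0, -0.0, -122.4]
force: [0.2, -0.8, -3.7]
opening: 0.0103
gripper_force: 30.0
saltbox [([339.3, 195.4], 0.93, array([ 0.6615, -0.0387,  0.12  ])), ([256.2, 321.9], 0.69, array([0.2684, 0.2045, 0.12  ])), ([433.5, 274.4], 0.35, array([ 0.4222, -0.3307,  0.12  ]))]
saltbox_loop [([349.7, 172.4], 0.97, array([ 0.6946, -0.0605,  0.26  ])), ([236.0, 340.3], 0.86, array([0.2246, 0.2386, 0.26  ])), ([165.4, 335.0], 0.84, array([0.2326, 0.4319, 0.26  ]))]
round_board [([383.4, 307.6], 0.91, array([ 0.3178, -0.195 ,  0.    ])), ([336.9, 206.7], 0.71, array([ 0.6514, -0.0367,  0.    ])), ([424.4, 182.5], 0.68, array([ 0.7433, -0.3346,  0.    ]))]
hook [([445.5, 231.6], 0.84, array([ 0.5383, -0.3394,  0.225 ]))]
rack [([416.3, 227.2], 0.69, array([ 0.
[... 333 characters left out ...]
152.4
[374.2 216.3 387.9 193.7] [ 0.5777 -0.1343] [ 0.6446 -0.1734] 0.078 ang 149.7
[452.5 221.5 472.1 235.2] [ 0.568  -0.3603] [ 0.5296 -0.4171] 0.069 ang 56.0
[425.8 205.3 404.5 193. ] [ 0.6133 -0.2831] [ 0.648  -0.2215] 0.071 ang 60.6
[455.6 244.9 448.  259.3] [ 0.5005 -0.3681] [ 0.4589 -0.3454] 0.047 ang 151.4
[403.3 227.9 387.6 219. ] [ 0.5462 -0.2175] [ 0.5708 -0.1728] 0.051 ang 61.2
[441.9 220.5 415.2 205.1] [ 0.5703 -0.3295] [ 0.6132 -0.2524] 0.088 ang 60.9
[409.9 213.5 437.3 230. ] [ 0.5882 -0.2367] [ 0.5424 -0.3155] 0.091 ang 59.9
[429.7 208.9 451.4 221.4] [ 0.6032 -0.2942] [ 0.5684 -0.3572] 0.072 ang 61.1
[434.7 233.8 406.9 218. ] [ 0.5311 -0.3079] [ 0.5749 -0.2282] 0.091 ang 61.2
```

```bash

python3 -m creep '[[[0,0,0.11,0,0],[0,0,0.11,0,0],[0,0,0.11,0,0],[0,0,0.1,0,0],[0,0,0.05,0,0],[0,0,0.025,0,0],[0,0,0.015,0,0],[0,0,0,0,0]]]'
python3 -m creep '[[[0,0,0.008,0,0],[0,0,0,0,0],[0,0,0,0,0]]]'
```

```text
clock: 13.6
tool_pos: [0.7058, -0.0501, 0.3148]
orientation: [-180.0, 0.0, -122.5]
force: [-0.1, 0.3, -3.3]
opening: 0.0094
gripper_force: 30.0
clock: 13.85
tool_pos: [0.7061, -0.0501, 0.3145]
orientation: [-179.8, 0.1, -122.5]
force: [1.8, -0.1, 0.9]
opening: 0.0097
gripper_force: 30.0
```

```bash

python3 -m creep '[[[0,0,0,0,0.35],[0,0,0,0,0.35],[0,0,0,0,0.35],[0,0,0,0,0.35],[0,0,0,0,0.35],[0,0,0,0,0.35],[0,0,0,0,0.35],[0,0,0,0,0.35]]]'
python3 - <<'E'
from h import *
np.set_printoptions(precision=4,suppress=True)
p=shot('scene')
b=shot('top')
for q,z in [('saltbox',.012),('saltbox_loop',.152),('lid_edge',.1),('round_board',0),('hook',.225),('rack',0)]:
    for c in (p,b): print(q,[(r['uv'],r['confidence'],onz(c,r['uv'],z)) for r in nets.landmark_of(c,q)[:3] if onz(c,r['uv'],z)[1]<.1])
cv2.imwrite('pics/s5c.png',cv2.resize(p['frame'][140:360,170:400],None,fx=2.6,fy=2.6)[:,:,::-1])
E
```

```text
clock: 14.52
tool_pos: [0.7055, -0.0501, 0.3126]
orientation: [180.0, -0.0, -122.5]
force: [-0.5, -0.7, -0.1]
opening: 0.0305
gripper_force: 0.0
saltbox [([258.1, 304.6], 0.92, array([ 0.6609, -0.0406,  0.012 ]))]
saltbox [([337.9, 200.8], 0.57, array([ 0.6691, -0.0392,  0.012 ]))]
saltbox_loop [([237.6, 257.7], 0.75, array([ 0.6848, -0.0665,  0.152 ]))]
saltbox_loop [([347.8, 181.9], 0.87, array([ 0.6966, -0.0625,  0.152 ]))]
lid_edge [([278.9, 274.5], 0.87, array([ 0.6128, -0.012 ,  0.1   ]))]
lid_edge [([330.0, 210.1], 0.59, array([ 0.6185, -0.0111,  0.1   ]))]
round_board [([180.0, 265.9], 0.94, array([ 0.74  , -0.3183,  0.    ])), ([322.1, 232.7], 0.85, array([ 0.3361, -0.1937,  0.    ])), ([256.1, 305.4], 0.56, array([ 0.6602, -0.0527,  0.    ]))]
round_board [([337.1, 204.9], 0.9, array([ 0.6576, -0.0372,  0.    ])), ([425.3, 182.6], 0.88, array([ 0.743 , -0.3377,  0.    ])), ([381.7, 309.6], 0.77, array([ 0.3112, -0.1894,  0.    ]))]
hook []
hook [([448.0, 231.0], 0.76, array([ 0.5402, -0.3467,  0.225 ]))]
rack []
rack [([414.9, 226.8], 0.9, array([ 0.589 , -0.3003,  0.    ]))]
```

View pics/s5c.png

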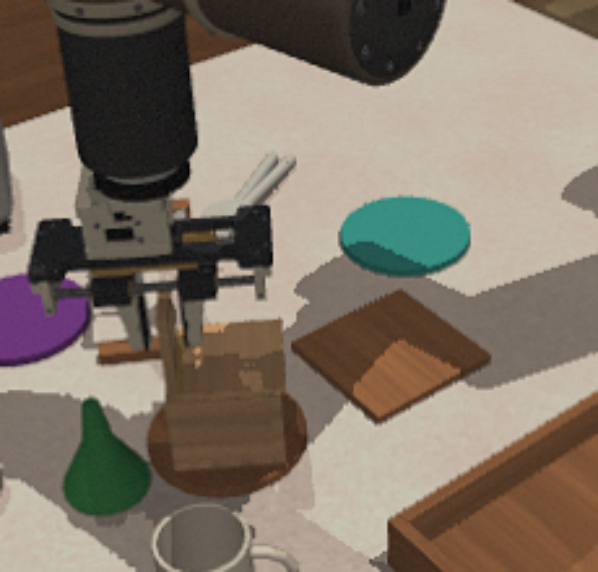

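The box stands in the middle of the wooden round board, near crop (225,430), with its lid flat and the fingers open. I'll regrip, lift, and go round in front of the rack.

```bash

python3 -m creep '[[[0,0,0,0,0.35],[0,0,0,0,0],[0,0,0,0,0],[0,0,0,0,0],[0,0,0,0,0],[0,0,0,0,0],[0,0,0,0,0],[0,0,0,0,0]]]'
python3 -m creep '[[[0,0,-0.05,0,0],[0,0,-0.125,0,0],[0,0,-0.125,0,0],[0,0,-0.125,0,0],[0,0,-0.125,0,0],[0,0,-0.065,0,0],[0,0,0,-0.036,0],[0,0,0,0,0]]]'
python3 -m creep '[[[0.074,0.12,0,0,0],[0.074,0.12,0,0,0],[0.074,0.12,0,0,0],[0.074,0.12,0,0,0],[0.074,0.12,0,0,0],[0.074,0.12,0,0,0],[0.074,0.12,0,0,0],[0.074,0.12,0,0,0]]]'
python3 -m creep '[[[0.122,-0.0655,0,0,0],[0.122,-0.0655,0,0,0],[0.122,-0.0655,0,0,0],[0.122,-0.0655,0,0,0],[0.122,-0.0655,0,0,0],[0.122,-0.0655,0,0,0],[0.122,-0.0655,0,0,0],[0.122,-0.0655,0,0,0]]]'
python3 -m creep '[[[0,0,0,0,0],[0,0,0,0,0]]]'
python3 - <<'E'
from h import *
np.set_printoptions(precision=4,suppress=True)
T=pose();print(T[:3,3])
p=shot('wrist');save(p,'w6.png');b=shot('top');a=shot('scene')
H=np.array([.539,-.344,.225]);print('pred hook',proj(p,H))
for c in (p,b,a):
  for q,z in [('saltbox_loop',T[2,3]-.1606),('hook',.225),('lid_edge',T[2,3]-.2)]:
    print(q,[(r['uv'],r['confidence'],onz(c,r['uv'],z)) for r in nets.landmark_of(c,q)[:2] if onz(c,r['uv'],z)[1]<0])
E
```

```text
clock: 15.88
tool_pos: [0.7056, -0.0501, 0.3126]
orientation: [-180.0, 0.0, -122.5]
force: [1.4, 0.4, -0.7]
opening: 0.0098
gripper_force: 30.0
clock: 16.55
tool_pos: [0.7052, -0.0501, 0.4371]
orientation: [-180.0, 0.1, -119.1]
force: [-0.8, 0.2, -4.4]
opening: 0.0096
gripper_force: 30.0
clock: 17.22
tool_pos: [0.4781, -0.0599, 0.4348]
orientation: [179.9, -0.1, -119.3]
force: [0.5, 0.5, -3.1]
opening: 0.0098
gripper_force: 30.0
clock: 17.88
tool_pos: [0.4754, -0.2823, 0.435]
orientation: [179.9, 0.0, -119.3]
force: [0.9, 0.8, -3.4]
opening: 0.0098
gripper_force: 30.0
clock: 18.05
tool_pos: [0.4755, -0.2824, 0.4345]
orientation: [179.8, -0.0, -119.5]
force: [-0.6, 1.4, -3.1]
opening: 0.0097
gripper_force: 30.0
[ 0.4755 -0.2824  0.4345]
pred hook [153.0925 235.8853]
saltbox_loop [([318.2, 283.0], 0.64, array([ 0.467 , -0.2974,  0.2739]))]
hook [([158.3, 247.5], 0.69, array([ 0.5404, -0.3375,  0.225 ]))]
lid_edge [([505.1, 244.2], 0.59, array([ 0.3839, -0.2545,  0.2345]))]
saltbox_loop []
hook [([412.3, 285.9], 0.18, array([ 0.3819, -0.2428,  0.225 ]))]
lid_edge [([411.9, 284.5], 0.95, array([ 0.3855, -0.2397,  0.2345]))]
saltbox_loop [([260.6, 148.4], 0.86, array([ 0.4616, -0.2984,  0.2739]))]
hook [([228.4, 167.7], 0.85, array([ 0.5411, -0.3438,  0.225 ]))]
lid_edge [([297.1, 161.3], 0.77, array([ 0.3864, -0.2379,  0.2345]))]
```

View pics/w6.png

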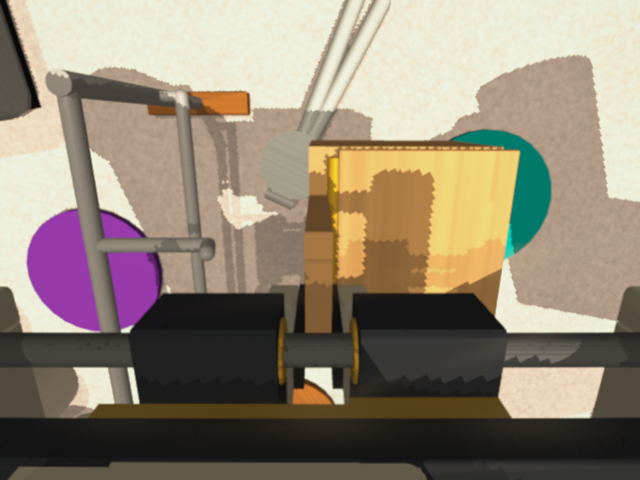

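The wrist view shows the free hook from the bar at (100,244) to its upturned tip at (208,249), with the loop edge-on at column 318 and the lid shut. I'll compute the hook in the gripped box's frame.

```bash
python3 - <<'E'
from h import *
np.set_printoptions(precision=4,suppress=True)
T=pose();p=shot('wrist')
g=cv2.cvtColor(p['frame'],cv2.COLOR_RGB2GRAY)
def tl(P): return np.linalg.inv(T)@np.append(P,1)
for l in cv2.createLineSegmentDetector().detect(g)[0][:,0]:
    if np.hypot(l[0]-l[2],l[1]-l[3])>35 and l[[0,2]].max()<225 and l[[1,3]].max()<300 and l[[1,3]].min()>70:
        A=onz(p,l[:2],.221);B=onz(p,l[2:],.221);d=B-A
        print(np.round(l,1),A[:2],B[:2],'ang',round(float(np.degrees(np.arctan2(d[1],d[0])))%180,1), 'tool',tl(A)[:2],tl(B)[:2])
for n,uv,z in [('barjoin',(99,244),.221),('rodend',(195,244),.221),('tip',(208,243),.236),('post1',(62,82),.221),('looptop',(318,235),T[2,3]-.1486)]:
    X=onz(p,uv,z);print(n,X,tl(X)[:3])
E
```

```text
[ 84.1  95.5 101.7 204.4] [ 0.5305 -0.4159] [ 0.5568 -0.3693] ang 60.5 tool [ 0.0913 -0.1132] [ 0.0379 -0.1134]
[ 79.4 203.3  59.1  89.7] [ 0.5666 -0.3755] [ 0.5393 -0.4239] ang 60.6 tool [ 0.0384 -0.125 ] [ 0.094  -0.1248]
[148.  100.6  85.4  93.5] [ 0.505  -0.3989] [ 0.5294 -0.4163] ang 144.4 tool [ 0.0889 -0.0826] [ 0.0922 -0.1124]
[143.2 225.  118.5 176.7] [ 0.5445 -0.3497] [ 0.5402 -0.3766] ang 80.8 tool [ 0.0267 -0.0931] [ 0.0523 -0.1024]
[192.4 114.3 202.6 231.8] [ 0.4899 -0.3831] [ 0.5191 -0.3312] ang 60.6 tool [ 0.0826 -0.0617] [ 0.023  -0.0619]
[204.6 254.4 207.9 289.5] [ 0.5254 -0.3201] [ 0.5355 -0.3019] ang 60.9 tool [ 0.0102 -0.062 ] [-0.0106 -0.0619]
[100.6 245.  161.9 245.6] [ 0.5714 -0.352 ] [ 0.5427 -0.3355] ang 150.2 tool [ 0.0156 -0.1177] [ 0.0152 -0.0846]
[188.9 230.7 177.6 115.7] [ 0.5252 -0.3353] [ 0.4965 -0.3862] ang 60.6 tool [ 0.0236 -0.0692] [ 0.0819 -0.069 ]
[158.  294.2 155.8 253.1] [ 0.5616 -0.3132] [ 0.5481 -0.3336] ang 56.5 tool [-0.0135 -0.0902] [ 0.0109 -0.0884]
[149.4 232.  188.1 232. ] [ 0.544 -0.345] [ 0.526  -0.3349] ang 150.8 tool [ 0.0229 -0.090
[... 286 characters left out ...]
89] [ 0.4906 -0.3869] ang 60.8 tool [ 0.0305 -0.0642] [ 0.0855 -0.0642]
[203.8 289.4 199.9 250.4] [ 0.5375 -0.3031] [ 0.5264 -0.3232] ang 61.1 tool [-0.0105 -0.0642] [ 0.0125 -0.0643]
[101.1 232.6  83.8 133.7] [ 0.5668 -0.3574] [ 0.5421 -0.402 ] ang 61.0 tool [ 0.0225 -0.1163] [ 0.0735 -0.1165]
[ 83.3 134.6  74.9  89.2] [ 0.5425 -0.4017] [ 0.5325 -0.4203] ang 61.7 tool [ 0.0731 -0.1168] [ 0.0942 -0.1171]
barjoin [ 0.5718 -0.3528  0.221 ] [ 0.0161 -0.1185  0.2148]
rodend [ 0.5266 -0.3276  0.221 ] [ 0.0161 -0.0666  0.2148]
tip [ 0.5139 -0.3266  0.236 ] [ 0.0215 -0.0551  0.1998]
post1 [ 0.5359 -0.4258  0.221 ] [ 0.0974 -0.1227  0.2148]
looptop [ 0.4568 -0.317   0.2872] [ 0.0409 -0.0006  0.1486]
```

```bash

python3 -m creep '[[[-0.015,0,0.06,0,0],[0,0,0.06,0,0],[0,0,0,0,0],[0,-0.05,0,0,0],[0,-0.05,0,0,0],[0,-0.05,0,0,0],[0,-0.05,0,0,0],[0,0,0,0,0]]]'
python3 -m creep '[[[0,-0.05,0,0,0],[0,-0.05,0,0,0],[0,-0.05,0,0,0],[0,-0.05,0,0,0],[0,0,0,0,0],[0,0,0,0,0]]]'
python3 - <<'E'
from h import *
np.set_printoptions(precision=4,suppress=True)
T=pose();print(T[:3,3]);p=shot('wrist');a=shot('scene')
f=cv2.resize(p['frame'][100:340,150:500],None,fx=2,fy=2)[:480,:400]
g=cv2.resize(a['frame'][90:290,150:310],None,fx=2.4,fy=2.4)
cv2.imwrite('pics/c7.png',np.hstack([f,g])[:,:,::-1])
E
```

```text
clock: 19.37
tool_pos: [0.5147, -0.2992, 0.4115]
orientation: [-180.0, -0.0, -119.2]
force: [-0.0, 0.8, -3.5]
opening: 0.0098
gripper_force: 30.0
clock: 19.87
tool_pos: [0.5481, -0.318, 0.4111]
orientation: [179.9, -0.0, -119.3]
force: [-0.9, 1.6, -3.5]
opening: 0.0099
gripper_force: 30.0
[ 0.5481 -0.318   0.4111]
```

View pics/c7.png

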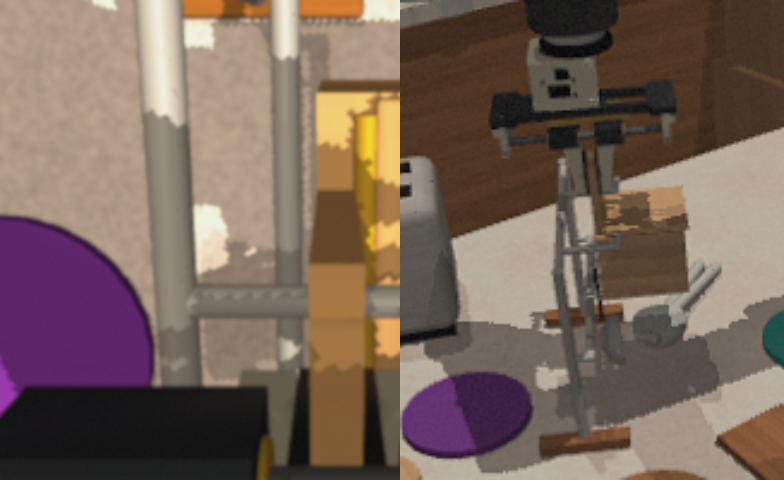

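The rod passes through the loop: it enters at crop (200,300) and reappears at (385,300). The back finger is clear of the bar. Lowering.

```bash

python3 -m creep '[[[0,0,0.03,0,0],[0,0,0.03,0,0],[0,0,0.03,0,0],[0,0,0.02,0,0],[0,0,0.01,0,0],[0,0,0,0,0],[0,0,0,0,0]]]'
python3 -m creep '[[[0,0,0.008,0,0],[0,0,0,0,0],[0,0,0,0,0]]]'
```

```text
clock: 20.55
tool_pos: [0.5476, -0.3177, 0.3876]
orientation: [180.0, -0.0, -119.2]
force: [0.7, -0.4, -3.8]
opening: 0.0098
gripper_force: 30.0
clock: 20.8
tool_pos: [0.5475, -0.3177, 0.3861]
orientation: [-180.0, 0.0, -119.2]
force: [1.4, 0.7, -3.5]
opening: 0.0102
gripper_force: 30.0
```

```bash

python3 -m creep '[[[0,0,0.007,0,0],[0,0,0,0,0],[0,0,0,0,0]]]'
python3 -m creep '[[[0,0,0.005,0,0],[0,0,0,0,0],[0,0,0,0,0]]]'
```

```text
clock: 21.05
tool_pos: [0.5476, -0.3178, 0.3855]
orientation: [-179.9, -0.0, -119.2]
force: [-1.3, 2.0, 0.7]
opening: 0.0098
gripper_force: 30.0
clock: 21.3
tool_pos: [0.5476, -0.3177, 0.3853]
orientation: [-179.9, -0.0, -119.2]
force: [-2.1, 1.7, 7.2]
opening: 0.0097
gripper_force: 30.0
```

The loop bears on the rod. I'll release with a small opening.

```bash

python3 -m creep '[[[0,0,-0.004,0,0.2],[0,0,0,0,0.2],[0,0,0,0,0.2],[0,0,0,0,0.2],[0,0,0,0,0.2],[0,0,0,0,0.2]]]'
python3 -m creep '[[[0,0,-0.02,0,0.2],[0,0,-0.02,0,0.2],[0,0,-0.03,0,0.2],[0,0,-0.04,0,0.2],[0,0,-0.06,0,0.2],[0,0,-0.1,0,0.2],[0,0,-0.15,0,0.2],[0,0,-0.15,0,0.2]]]'
python3 - <<'E'
from h import *
np.set_printoptions(precision=4,suppress=True)
p=shot('wrist');a=shot('scene');b=shot('top')
for c in (p,a,b):
  for q,z in [('saltbox_loop',.225),('hook',.225),('lid_edge',.17)]:
    print(q,[(r['uv'],r['confidence'],onz(c,r['uv'],z)) for r in nets.landmark_of(c,q)[:2] if onz(c,r['uv'],z)[1]<0])
f=cv2.resize(p['frame'][60:300,150:400],None,fx=1.6,fy=1.6)[:380]
g=cv2.resize(a['frame'][100:290,150:310],None,fx=2,fy=2)
cv2.imwrite('pics/c8.png',np.hstack([f,g])[:,:,::-1])
E
```

```text
clock: 21.8
tool_pos: [0.5475, -0.3177, 0.3843]
orientation: [180.0, -0.0, -119.2]
force: [-0.1, 0.9, 0.3]
opening: 0.0175
gripper_force: 0.0
clock: 22.47
tool_pos: [0.5472, -0.3176, 0.5003]
orientation: [180.0, -0.0, -119.2]
force: [0.3, 0.8, -0.2]
opening: 0.0174
gripper_force: 0.0
saltbox_loop [([318.1, 216.5], 0.84, array([ 0.5393, -0.3321,  0.225 ]))]
hook [([315.8, 210.3], 0.97, array([ 0.5385, -0.3367,  0.225 ]))]
lid_edge [([434.8, 199.1], 0.65, array([ 0.4544, -0.2861,  0.17  ]))]
saltbox_loop [([236.0, 172.2], 0.64, array([ 0.5389, -0.3067,  0.225 ]))]
hook [([233.5, 169.2], 0.81, array([ 0.535 , -0.3267,  0.225 ]))]
lid_edge [([267.9, 184.1], 0.89, array([ 0.457, -0.283,  0.17 ]))]
saltbox_loop []
hook [([333.9, 260.8], 0.29, array([ 0.448 , -0.0216,  0.225 ]))]
lid_edge [([422.1, 261.3], 0.75, array([ 0.457 , -0.2839,  0.17  ]))]
```

View pics/c8.png

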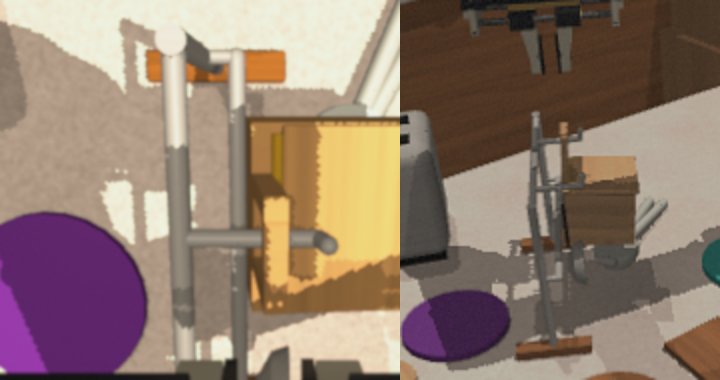

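The box hangs by its loop on the free hook, rod through the loop at crop (270,240). The lid is shut, the back rests on the lower bar, and the gripper is well clear. I'll let it settle, then hand in.

```bash

python3 -m creep '[[[0,0,-0.05,0,0.2],[0,0,0,0,0.2],[0,0,0,0,0.2],[0,0,0,0,0.2],[0,0,0,0,0.2],[0,0,0,0,0.2],[0,0,0,0,0.2],[0,0,0,0,0.2]]]'
python3 -c "
from h import *
a=shot('wrist');r=nets.landmark_of(a,'saltbox_loop')[:1];print(r and onz(a,r[0]['uv'],.225))
print(workorder.close_job())"
```

```text
clock: 23.73
tool_pos: [0.5475, -0.3177, 0.5083]
orientation: [180.0, -0.0, -119.2]
force: [-0.2, -0.1, -0.4]
opening: 0.0175
gripper_force: 0.0
[ 0.53939315 -0.33117153  0.225     ]
the job is handed in; nothing more can be done
None
```

The salt box stood shut and released on the middle of the round board, and now hangs by its loop on the free hook with its lid still shut; I handed the job in at about 24 s, and the hand-in returned no verdict.

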